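Roll the candle up the storage lane to the back stop

TASK

The turquoise candle has been laid in the front pocket of its lane in the sloped candle rack. Nudge it up the lane with your fingertips, over the brass spring catches, right up to the back stop, so that the last catch springs up behind it and it stays in the last pocket without rolling back, then take your hand away. Push gently because wax dents, don't lift the candle, and leave the cream candle and the other things where they are.

Things in the scene. Friction and masses are not known exactly. Their poses are not given: they have to be found in the camera images.
- turquoise_candle: Turquoise candle with a white paper band, a cylinder of slippery wax 55 mm in diameter, 110 mm long, 0.18 to 0.31 kg. It lies across the left or right lane, in the front pocket. Origin: middle of its axis; y along the axis (across the lane), x and z turn as it rolls. Pushed with the fingertips below mid-height it passes the catches with under 6 N; pushed above mid-height it binds, 10 N or more.
- cream_candle: Cream-yellow candle of the same size and kind, in the front pocket of the other lane; to be left alone. Same origin and axes.
- deck: Sloped floor of the fixed plywood candle rack, rising 7 degrees along its +x. Origin: on the floor's upper face, on the rack's centre line, 40 mm above the bench. x runs up the slope away from the loading side, y left across the lanes, z square to the floor. Two lanes, centred at y = +65 and -65 mm, each 120 mm wide between walls 10 mm thick and 22 mm high. Three pockets in each lane.
- front_lip (a point): Top of the lip at the low end of the lanes, at deck x = -89.5 mm: a dark rounded bar 10 mm high and 10 mm thick across both lanes. The rack's front edge is at x = -103. A candle in the front pocket leans on the lip, its axis at deck x = -66 and 27.5 mm above the floor. Point on the rack's centre line.
- last_catch (a point): Foot of the second of two spring catches across each lane, at deck x = -23.5 and +40.5 mm (this point: +40.5, on the rack's centre line). A catch is a brass bar 92 mm wide, hinged in the floor and standing 9 mm above it, leaning up the lane. The candle, pushed up the lane, folds it flat; once the candle has passed, the catch springs up behind it and stops it rolling back.
- back_stop (a point): Foot of the back stop's face, at deck x = +96.5 mm, on the rack's centre line: a board 38 mm high across both lanes at their upper end. Pushed against the stop the candle's axis is at deck x = +69 mm, and the last catch has sprung up behind it; let go, it may settle back on to that catch, axis at about +66. In the middle pocket it rests on the first catch, axis at about +2.
- pillar_candle: Dusky red candle standing upright on the bench beside the rack, 60 mm in diameter, 140 mm high; to be left alone. Origin: centre of its underside.
- tape_roll: Beige roll of masking tape lying flat on the bench beside the rack, 112 mm in diameter, 25 mm high; to be left alone. Origin: centre of its underside.
- wick_spool: Spool of off-white wick cotton with cardboard ends standing on the bench behind the back stop, 80 mm in diameter, 108 mm high; to be left alone. Origin: centre of its underside.
Not all that is in view belongs to the job. What is meant by the turquoise_candle is not blue, green or purple, and is the smaller of those in its own colour.

How it is judged (in metres and radians):
At the end, for the whole second after the job is handed in: The turquoise candle lies at rest on the lane floor in the last pocket, its axis 62 to 72 mm up the deck (less than 7 mm short of the back stop, held by the last catch) and square to the lane within 0.08 rad; cream candle, red candle, tape and spool within 15 mm of where they were (x of turquoise_candle in the frame of deck between 0.062 and 0.072 m and z of turquoise_candle in the frame of deck below 0.031 m and angle between the y axis of turquoise_candle and the y axis of deck, either way round below 0.08 rad and linear speed of turquoise_candle below 0.02 m/s and distance of each of cream_candle, pillar_candle, tape_roll, wick_spool from where it was at the start of the episode below 0.015 m); the robot touches nothing.
It fails at once if the turquoise candle is lifted (its axis more than 36 mm above the lane floor, 27.5 mm when it lies there) (z of turquoise_candle in the frame of deck above 0.036 m).
It fails at once if the wax is dented: the fingers press the turquoise candle with more than 25 N (contact force between the fingers and turquoise_candle above 25 N).
It fails at once if the cream candle is moved by more than 15 mm (distance of cream_candle from where it was at the start of the episode above 0.015 m).
It fails at once if the red candle, the tape or the spool is moved by more than 15 mm (distance of any of pillar_candle, tape_roll, wick_spool from where it was at the start of the episode above 0.015 m).
It also fails if it takes over 43 s, if anything falls off the work surface, if the arm or the gripper's body presses on something with over 40 N, if the wrist force passes 120 N, or if a joint passes its speed limit or range.

ROBOT

A 6-joint arm with a two-finger parallel gripper is mounted at the origin on the work surface. World frame = base frame: x ahead of the robot, y to its left, z up, the work surface at z = 0. Lengths are in mm, angles in rad, forces in N, time in s.
With the tool pointing down it reaches from about 350 to 975 mm from the base axis. Payload 7.1 kg.
Tool frame: the origin (TCP) lies on the front face of the gripper's body, between the roots of the fingers; the fingertips stand 80 mm ahead of it and the grasp point (between the pads) lies 61 mm ahead of it (env.tips_ahead is the distance from the TCP to the fingertips, in mm); z points along the fingers, y is the direction in which the jaws open and shut (so a half turn about z gives the same grasp; the last joint's range is limited). The gripper opens to 88 mm and grips with 3 to 60 N. Pads are 20 mm wide; open, the fingers measure 115 mm over their backs; the gripper's body (75 mm by 178 mm) begins 61 mm behind the grasp point.
Start: joints at [-1.317, 0.423, 1.63, -0, 1.089, -0.019], TCP at [168.412, -601.866, 302.675] pointing down, gripper open.
Joint ranges: [-3, 3], [-0.9, 2.11], [0.09, 2.58], [-1.31, 4.45], [0.11, 2.69], [-2.54, 2.54]. Speed limits (rad/s): [2.39, 2.39, 3.01, 3.14, 3.14, 3.14].

INTERFACE

Orientations are given as a unit quaternion [x, y, z, w].
In Python, from station import env, set_gripper, viewer, workorder gives the robot as it stands. Calls block until the motion is done:
- env.reach(position, orientation): joint-space move of the TCP to a pose.
- env.move_l(position, rot=None, rate=150, f_stop=None): straight line of the TCP; rot=None keeps the orientation; rate is the mean speed in mm/s. With f_stop (N) it stops when the force on the tool has changed by that much, and returns True; else False.
- env.move_joints(angles): joint-space move.
- set_gripper(opening): finger opening in mm; the grip force is fixed at half the most; returns when the fingers have stopped.
- env.hold(seconds).
- env.ik(position, orientation): joint angles nearest the present ones, or None.
- env.read_state(): the state.
- viewer.camera(name): name is "scene" or "top" or "wrist"; returns the picture (400x640x3 uint8, blue, green, red); there is no depth.
- viewer.camera_params(name): a dict with "fx", "fy", "cx", "cy" (pixels), "pose" (4x4, takes a point from camera to world coordinates); the wrist camera has in their place "tool_from_camera" (4x4, takes a point from camera to tool coordinates, whose origin is the TCP and whose axes are the flange's). Camera axes: x right, y up, looking along -z (the intrinsics and any distortion apply to the point x, -y, -z); pixel columns grow to the right and rows downward; lengths in mm; the calibration is good to about 2 mm. A picture is of the moment at which its call begins: read the wrist's pose just before it. camera_params takes no time and is no camera call.
A pose or a line that the arm cannot do raises env.IKError and nothing moves.
- workorder.sign_off(): hands the job in, once; it reports no verdict.
The state is a dict: "time_s": time; "qpos": joint angles; "dq": joint speeds; "tau": joint torques, N m; "tool_pos": TCP position; "orientation": TCP orientation; "force": force on the tool from outside, world axes, zero at the start; "wrist_torque": the same for the moment, N m; "width": finger opening in mm.
Only numpy, scipy, OpenCV 4.12 (cv2) and the standard library are available. Lean on these libraries where they do the work, as an engineer would, in place of code of your own. Each camera call takes 0.05 s, during which the arm holds its last target. There are 200 camera calls.

## Working session

There is one attempt and no reset: what is moved stays moved. The work goes in short steps, each a Python script; the robot and the scene stay as the last script left them, time stands still between calls to the robot, and variables do not carry over. Pictures are saved under pics/ and viewed, about 8 in all and at most 12, crops included, and the job is handed in when it is done.

```bash
ls; mkdir -p pics; python3 - <<'E'
from station import env, viewer
import cv2,numpy as np
for n in ("scene","top"):
    cv2.imwrite(f"pics/{n}0.png",viewer.camera(n))
    p=viewer.camera_params(n); print({k:(np.round(v,3).tolist() if not isinstance(v,str) else v) for k,v in p.items()})
p=viewer.camera_params("wrist");print({k:(np.round(v,3).tolist() if not isinstance(v,str) else v) for k,v in p.items()})
s=env.read_state();print(s["time_s"],s["orientation"],s["width"])
E
```

```text
pics
{'fx': 465.547, 'fy': 465.547, 'cx': 319.626, 'cy': 200.783, 'pose': [[-0.165, -0.839, 0.518, 1097.643], [0.986, -0.136, 0.094, 136.05], [-0.008, 0.526, 0.85, 980.319], [0.0, 0.0, 0.0, 1.0]]}
{'fx': 420.052, 'fy': 420.052, 'cx': 313.144, 'cy': 205.237, 'pose': [[-0.028, 0.995, -0.094, 471.396], [-0.999, -0.031, -0.032, 35.115], [-0.034, 0.093, 0.995, 1065.322], [0.0, 0.0, 0.0, 1.0]]}
{'fx': 348.439, 'fy': 348.439, 'cx': 317.507, 'cy': 200.95, 'tool_from_camera': [[-0.001, 0.967, 0.255, 69.877], [1.0, 0.001, 0.001, -0.338], [0.001, 0.255, -0.967, -82.227], [0.0, 0.0, 0.0, 1.0]]}
0.1 [ 9.90710556e-01  1.35985888e-01 -8.65603068e-05 -6.51852897e-04] 87.85093051378641
```

View pics/scene0.png

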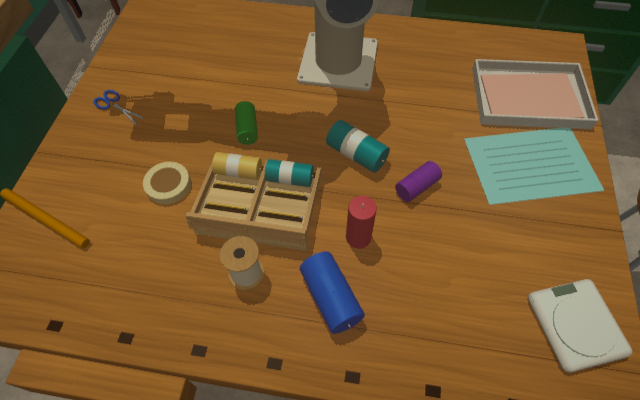

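View pics/top0.png

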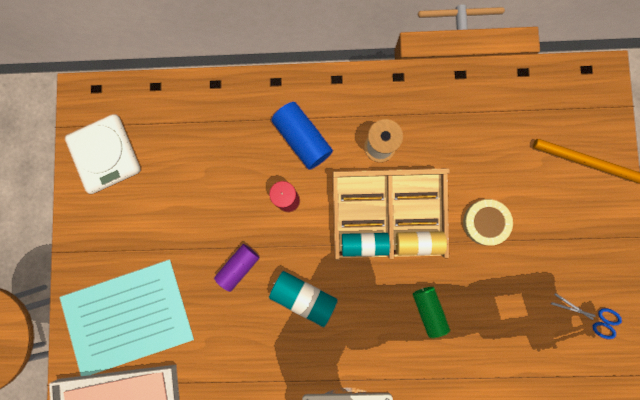

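Turquoise candidates in the top view are (366,245), in the rack's left lane, and (303,298), a bigger one on the bench. The first fits because it is smaller and lies in the front pocket. I'll confirm it in a crop while locating the rack.

```bash
cat > h.py <<'E'
import numpy as np, cv2
from scipy.spatial.transform import Rotation as R
def ray(p,uv):
    d=np.array([(uv[0]-p["cx"])/p["fx"],-(uv[1]-p["cy"])/p["fy"],-1.]); T=np.array(p["pose"])
    return T[:3,3],T[:3,:3]@d
def onz(p,uv,z):
    o,d=ray(p,uv); return o+d*(z-o[2])/d[2]
E
python3 - <<'E'
from station import viewer
from h import *
p=viewer.camera_params("top"); im=cv2.imread("pics/top0.png"); hsv=cv2.cvtColor(im,cv2.COLOR_BGR2HSV)
cv2.imwrite("pics/crop0.png",cv2.resize(im[155:335,250:460],None,fx=3.3,fy=3.3,interpolation=cv2.INTER_CUBIC))
roi=np.zeros(im.shape[:2],np.uint8); roi[225:262,338:392]=1
def blobs(lo,hi,n,z):
    m=cv2.inRange(hsv,lo,hi); m=cv2.morphologyEx(m,cv2.MORPH_OPEN,np.ones((2,2)))
    k,l,s,c=cv2.connectedComponentsWithStats(m)
    for i in range(1,k):
        if s[i,4]>60 : print(n,s[i].tolist(),c[i].round(1),onz(p,c[i],z).round(1))
blobs((82,120,50),(98,255,255),"turq",59.3)
blobs((170,100,80),(180,255,255),"red",140)
blobs((22,90,150),(32,255,255),"cream",59.3)
E
```

```text
turq [343, 235, 19, 22, 416] [352.  245.5] [467.  -22.9  59.3]
turq [376, 234, 15, 22, 305] [382.7 244.5] [467.3 -95.5  59.3]
turq [270, 273, 35, 37, 767] [287.  290.4] [365.4 134.5  59.3]
turq [309, 292, 29, 35, 596] [323.3 309.5] [319.1  49.8  59.3]
red [271, 183, 29, 29, 625] [285.  196.9] [578.9 126.4 140. ]
cream [339, 177, 47, 13, 510] [362.1 183.4] [615.2 -52.5  59.3]
cream [394, 176, 45, 5, 142] [414.5 177.7] [ 624.8 -178.3   59.3]
cream [394, 182, 46, 7, 276] [415.9 184.8] [ 607.7 -180.8   59.3]
cream [396, 211, 44, 8, 253] [420.6 214.8] [ 535.2 -188.3   59.3]
cream [400, 240, 19, 11, 179] [409.4 245.2] [ 463.9 -158.2   59.3]
cream [433, 240, 15, 11, 143] [439.5 245.1] [ 462.2 -228.9   59.3]
```

View pics/crop0.png

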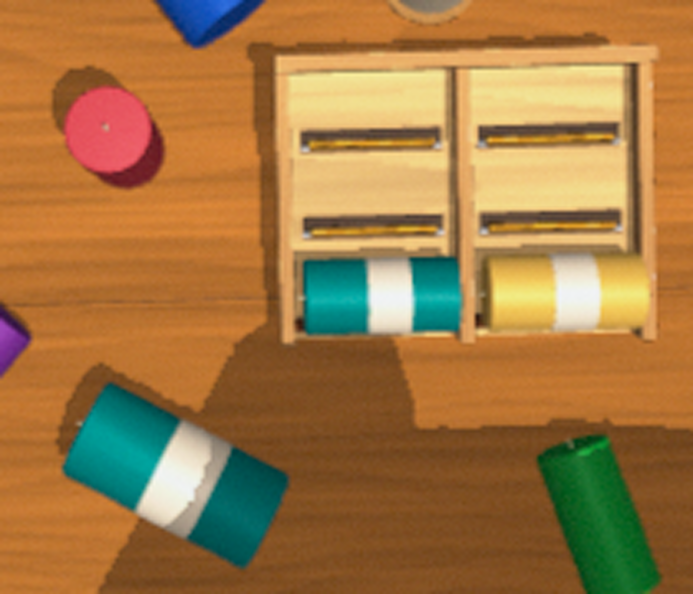

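The crop confirms it: the small turquoise candle with the white band, at crop (382,296), lies in the left lane's front pocket. The catches are at crop rows ~140 and ~225. The bigger turquoise one at (175,475) is on the bench. Next I'll compute the rack pose from the wall ends and the back stop.

```bash
python3 - <<'E'
from station import viewer
from h import *
p=viewer.camera_params("top")
f=lambda u,v:(u/3.3+250-.35,v/3.3+155-.35)
s7,c7=np.sin(np.radians(7)),np.cos(np.radians(7))
z=lambda x,h:40+x*s7+h*c7
pts=[((289,341),-103,130,22),((467,341),-103,0,22),((649,338),-103,-130,22),
 ((284,73),96.5,130,38),((462,70),96.5,0,38),((643,66),96.5,-130,38),
 ((371,142),42,65,4),((548,137),42,-65,4),((373,228),-22,65,4),((551,223),-22,-65,4)]
A=[];B=[]
for uv,x,y,h in pts:
    w=onz(p,f(*uv),z(x,h))[:2]; A.append((x*c7-h*s7,y));B.append(w)
A=np.array(A);B=np.array(B)
a0,b0=A.mean(0),B.mean(0);U,_,Vt=np.linalg.svd((A-a0).T@(B-b0));Q=Vt.T@U.T
yaw=np.arctan2(Q[1,0],Q[0,0]);t=b0-Q@a0
print(yaw,t,Q);print((B-(A@Q.T+t)).round(1))
for n,uv in (("turq",(366.8,245.0)),("cream",(421.5,245.2))):
    w=onz(p,uv,z(-66,27.5))[:2]; print(n,(Q.T@(w-t)).round(1), "expected x",-66*c7-27.5*s7)
np.save("deck.npy",[t[0],t[1],yaw])
E
```

```text
-0.005305129237257779 [ 539.02793598 -115.94413205] [[ 0.99998593  0.0053051 ]
 [-0.0053051   0.99998593]]
[[ 3.3 -1.5]
 [ 0.6 -0.1]
 [-0.  -0.5]
 [-2.4 -2.3]
 [-3.7  1.9]
 [-4.4  5. ]
 [ 1.1 -0.7]
 [ 1.4  0.1]
 [ 1.7 -0.8]
 [ 2.3 -0.9]]
turq [-72.1  57.7] expected x -68.8594529519688
cream [-75.5 -71.1] expected x -68.8594529519688
```

```bash
python3 - <<'E'
from station import env, viewer, set_gripper
from h import *
t0=env.read_state()["time_s"]
env.reach([470,-115,300],[1,0,0,0])
s=env.read_state(); im=viewer.camera("wrist"); cv2.imwrite("pics/w1.png",im)
W=np.eye(4);W[:3,:3]=R.from_quat(s["orientation"]).as_matrix();W[:3,3]=s["tool_pos"]
np.save("w1.npy",W@np.array(viewer.camera_params("wrist")["tool_from_camera"]))
set_gripper(50)
s=env.read_state();print(s["time_s"],s["tool_pos"],s["width"],s["qpos"])
E
```

```text
2.9583 [ 470.01602131 -114.97410531  300.00817648] 49.800493377867056 [-2.64500670e-01  2.18901698e-01  1.93699462e+00 -3.30716375e-06
  9.85661742e-01  1.30624018e+00]
```

View pics/w1.png

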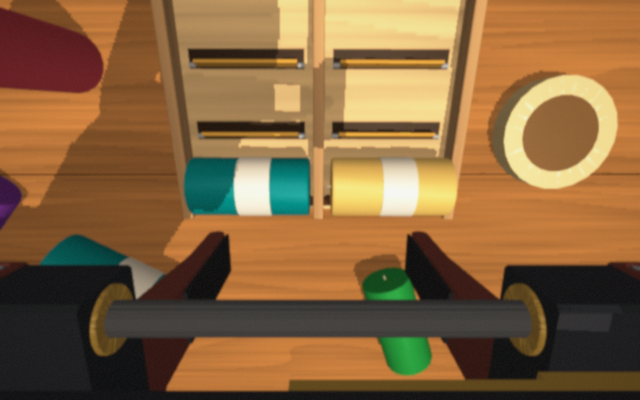

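The wrist view shows the turquoise candle at (248,187), cream at (394,186), the centre wall's front end at (318,217), and catches at (250,133) and (246,65).

```bash
python3 - <<'E'
from station import viewer
from h import *
p=dict(viewer.camera_params("wrist"));p["pose"]=np.load("w1.npy")
s7,c7=np.sin(np.radians(7)),np.cos(np.radians(7)); z=lambda x,h:40+x*s7+h*c7
for n,uv,x,y,h in [("turq",(248,187),-66,65,27.5),("cream",(394,186),-66,-65,27.5),("wallC",(318,218),-103,0,22),("wallL",(187,218),-103,130,22),("wallR",(447,218),-103,-130,22),
 ("c1L",(250,129),-23.5,65,5),("c1R",(386,129),-23.5,-65,5),("c2L",(246,59),40.5,65,5),("c2R",(391,58),40.5,-65,5),("tl",(186,187),-66,120,27.5),("tr",(311,187),-66,10,27.5)]:
    w=onz(p,uv,z(x,h)); print(n,w.round(1),"origin",(w[:2]-[x*c7-h*s7,y]).round(1))
E
```

```text
turq [468.4 -48.9  59.3] origin [ 537.3 -113.9]
cream [ 469.2 -187.4   59.3] origin [ 538.1 -122.4]
wallC [ 434.4 -115.3   49.3] origin [ 539.3 -115.3]
wallL [434.5  15.9  49.3] origin [ 539.5 -114.1]
wallR [ 434.2 -244.5   49.3] origin [ 539.1 -114.5]
c1L [521.5 -50.3  42.1] origin [ 545.4 -115.3]
c1R [ 521.3 -180.5   42.1] origin [ 545.2 -115.5]
c2L [583.1 -51.4  49.9] origin [ 543.5 -116.4]
c2R [ 583.7 -180.5   49.9] origin [ 544.1 -115.5]
tl [468.5   9.9  59.3] origin [ 537.4 -110.1]
tr [ 468.3 -108.7   59.3] origin [ 537.2 -118.7]
```

```bash
cat >> h.py <<'E'
D=R.from_euler('y',-7,degrees=True).as_matrix(); O=np.array([538.5,-115.3,40.]); Y=65.5
th=np.radians(22); zt=np.array([np.sin(th),0,-np.cos(th)]); xt=np.array([np.cos(th),0,np.sin(th)]); yt=np.array([0,-1.,0])
M=D@np.column_stack([xt,yt,zt]); Q=R.from_matrix(M).as_quat()
def tcp(xc,h):  # xc: front tip edge's deck x, h: lowest (rear) tip edge's height above floor
    tip=np.array([xc,Y,h+20*np.sin(th)]); return O+D@(tip-10*xt-80*zt)
def corner(pos): # inverse: front tip edge in deck frame
    return D.T@(np.asarray(pos)-O)+10*xt+80*zt
E
python3 - <<'E'
from station import env, viewer
from h import *
for a in [(-125,80),(-125,12),(45,12)]: print(tcp(*a).round(0),env.ik(tcp(*a),Q))
env.reach(tcp(-125,80),Q); env.move_l(tcp(-125,12),rate=80)
f0=env.read_state()["force"]
hit=env.move_l(tcp(-70,12),rate=30,f_stop=12)
s=env.read_state(); print(hit,corner(s["tool_pos"]),s["force"]-f0,s["time_s"])
cv2.imwrite("pics/w2.png",viewer.camera("wrist"))
E
```

```text
[356. -50. 177.] [-0.24824329  0.25723377  2.50751182  2.33912497  0.16642269 -0.99344518]
[365. -50. 109.] [-0.2403426   0.52164084  2.50796683  2.83939966  0.39819596 -1.50214074]
[533. -50. 130.] None
False [-70.15065093  65.49808918  19.46919577] [-1.42170482  1.08544901  0.74635331] 7.95
```

View pics/w2.png

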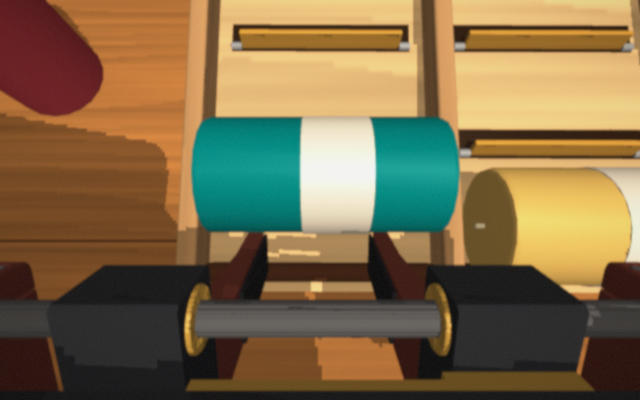

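The candle is being pushed and is square, at (325,173), touched by both tips with ~1.5 N. The full end pose returned no IK, so I'll check reach along the rest of the lane, and steeper variants.

```bash
python3 - <<'E'
from station import env
from h import *
import h
s=env.read_state(); print(s["qpos"].round(2) if hasattr(s["qpos"],"round") else s["qpos"])
for deg in (22,18,12):
  h.th=np.radians(deg); h.zt=np.array([np.sin(h.th),0,-np.cos(h.th)]); h.xt=np.array([np.cos(h.th),0,np.sin(h.th)])
  q=R.from_matrix(D@np.column_stack([h.xt,yt,h.zt])).as_quat()
  for x in (-60,-40,-20,0,20,45):
    j=env.ik(h.tcp(x,12),q); print(deg,x,None if j is None else np.round(j,2))
E
```

```text
[-0.2   0.5   2.4   2.78  0.27 -1.39]
22 -60 [-0.19  0.5   2.38  2.76  0.25 -1.37]
22 -40 [-0.18  0.5   2.34  2.72  0.21 -1.32]
22 -20 [-0.17  0.5   2.3   2.66  0.18 -1.24]
22 0 [-0.16  0.51  2.26  2.57  0.15 -1.15]
22 20 [-0.15  0.51  2.22  2.44  0.12 -1.  ]
22 45 None
18 -60 [-0.18  0.48  2.34  2.52  0.13 -1.12]
18 -40 None
18 -20 None
18 0 None
18 20 None
18 45 None
12 -60 None
12 -40 [-0.16  0.47  2.24  0.46  0.12  0.96]
12 -20 [-0.15  0.48  2.19  0.35  0.15  1.09]
12 0 [-0.14  0.49  2.15  0.27  0.17  1.17]
12 20 [-0.14  0.5   2.11  0.22  0.2   1.22]
12 45 [-0.13  0.52  2.06  0.18  0.24  1.27]
```

```bash
sed -i 's/np.radians(22)/np.radians(27)/' h.py; python3 - <<'E'
from station import env, viewer
from h import *
for x in (-60,0,50): print(x,np.round(env.ik(tcp(x,11.5),Q),2))
f0=np.array(env.read_state()["force"]);pk=[]
def go(x,**k):
    hit=env.move_l(tcp(x,11.5),f_stop=11,**k); s=env.read_state()
    print(x,hit,corner(s["tool_pos"]).round(1),(np.array(s["force"])-f0).round(1),round(s["time_s"],2)); return hit
if not go(-60,rot=Q,rate=20):
    for x in (-45,-30,-15,0,15,30,38):
        if go(x,rate=25): break
cv2.imwrite("pics/w3.png",viewer.camera("wrist"))
E
```

```text
-60 [-0.21  0.54  2.42  2.86  0.42 -1.48]
0 [-0.17  0.53  2.3   2.81  0.3  -1.39]
50 [-0.15  0.54  2.2   2.72  0.21 -1.28]
-60 False [-60.4  65.5  20.3] [-0.4  0.4  0.5] 8.39
-45 False [-44.9  65.5  20.6] [-0.7  1.  -0.5] 9.14
-30 False [-30.   65.5  20.6] [0.1 0.7 0.9] 9.89
-15 False [-15.   65.5  20.6] [0.6 0.2 0.3] 10.64
0 False [ 0.1 65.5 20.6] [0.1 0.2 0.6] 11.39
15 False [15.1 65.5 20.6] [-0.5 -0.7  0.4] 12.14
30 False [29.9 65.5 20.6] [-0.1  0.5  1.1] 12.89
38 False [38.2 65.5 20.6] [0.9 1.3 0.1] 13.36
```

View pics/w3.png

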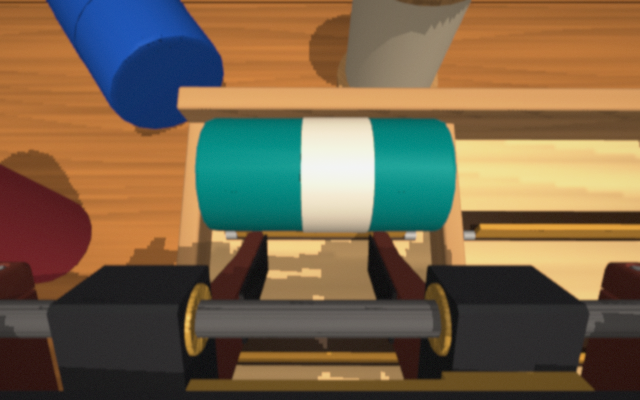

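Candle at (325,173) is square and just short of the back stop, and the last catch shows behind it at row 236. I'll push until it meets the stop with a modest force, back off and check.

```bash
python3 - <<'E'
from station import env, viewer
from h import *
f0=np.array(env.read_state()["force"])
hit=env.move_l(tcp(48,11.5),rate=8,f_stop=6); s=env.read_state()
print(hit,corner(s["tool_pos"]).round(1),(np.array(s["force"])-f0).round(1),round(s["time_s"],2))
env.hold(.3)
env.move_l(tcp(10,12.5),rate=40); env.hold(.5)
cv2.imwrite("pics/w4.png",viewer.camera("wrist"))
E
```

```text
True [41.1 65.6 19.9] [ 0.8 -0.1  0.8] 14.12
```

View pics/w4.png

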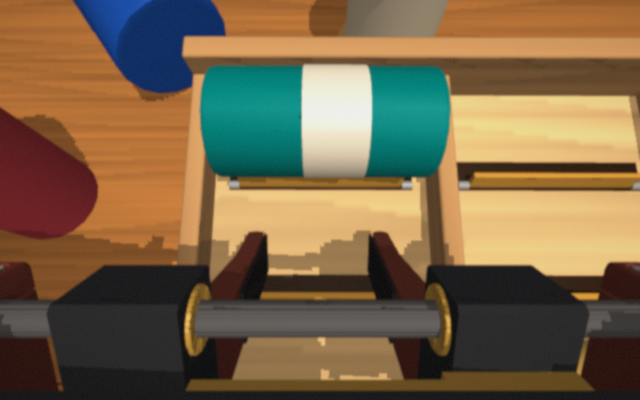

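With the fingers clear, the candle stays at (325,120), square against the stop, with the raised catch behind it at row 184. I'll withdraw and check from overhead.

```bash
python3 - <<'E'
from station import env, viewer
from h import *
env.move_l(tcp(-20,110),rate=120); env.reach([360,-115,320],[1,0,0,0]); env.hold(.5)
a=viewer.camera("top"); b=viewer.camera("scene"); p=viewer.camera_params("top")
o=lambda im,y0,y1,x0,x1:cv2.resize(im[y0:y1,x0:x1],(400,400*(y1-y0)//(x1-x0)))
cv2.imwrite("pics/end.png",np.vstack([np.hstack([o(a,110,290,260,520),o(b,130,310,130,390)])]))
for nm,im in (("start",cv2.imread("pics/top0.png")),("end",a)):
    hsv=cv2.cvtColor(im,cv2.COLOR_BGR2HSV); m=cv2.inRange(hsv,(82,120,50),(98,255,255)); m[:,:338]=0;m[:,395:]=0;m[262:]=0
    m=cv2.morphologyEx(m,cv2.MORPH_OPEN,np.ones((3,3)))
    k,l,st,c=cv2.connectedComponentsWithStats(m); g=[c[i] for i in range(1,k) if st[i,4]>60]
    for q in g: 
        z=40+(66 if nm=="end" else -66)*.1219+27.3; w=onz(p,q,z); print(nm,q.round(1),(D.T@(w-O)).round(1))
print("stuff diff",[int(cv2.absdiff(a,cv2.imread("pics/top0.png"))[y-8:y+8,x-8:x+8].mean()) for x,y in ((284,194),(489,222),(385,138),(421,245))],env.read_state()["time_s"])
E
```

```text
Traceback (most recent call last):
station.IKError: the arm cannot follow that straight line within its joint ranges
```

```bash
python3 - <<'E'
from station import env, viewer
from h import *
env.move_l(tcp(-90,14),rate=100)
for hh in (90,80,70,60,50,40):
    try: env.move_l(tcp(-120,hh),rate=100); print("up",hh); break
    except env.IKError: pass
env.reach([400,-115,320],[1,0,0,0]); env.hold(.5)
a=viewer.camera("top"); b=viewer.camera("scene"); p=viewer.camera_params("top")
o=lambda im,y0,y1,x0,x1:cv2.resize(im[y0:y1,x0:x1],(400,400*(y1-y0)//(x1-x0)))
cv2.imwrite("pics/end.png",np.vstack([np.hstack([o(a,110,290,260,520),o(b,130,310,130,390)])]))
for nm,im in (("start",cv2.imread("pics/top0.png")),("end",a)):
    hsv=cv2.cvtColor(im,cv2.COLOR_BGR2HSV); m=cv2.inRange(hsv,(82,120,50),(98,255,255)); m[:,:338]=0;m[:,395:]=0;m[262:]=0
    m=cv2.morphologyEx(m,cv2.MORPH_OPEN,np.ones((3,3)))
    k,l,st,c=cv2.connectedComponentsWithStats(m); g=[c[i] for i in range(1,k) if st[i,4]>60]
    for q in g: 
        z=40+(66 if nm=="end" else -66)*.1219+27.3; w=onz(p,q,z); print(nm,q.round(1),(D.T@(w-O)).round(1))
print("stuff diff",[int(cv2.absdiff(a,cv2.imread("pics/top0.png"))[y-8:y+8,x-8:x+8].mean()) for x,y in ((284,194),(489,222),(385,138),(421,245))],env.read_state()["time_s"])
E
```

```text
up 90
start [381.7 243.5] [-65.9  22.1  27.5]
start [351.  244.5] [-66.2  94.7  27.5]
end [380.3 188. ] [65.8 21.9 27.5]
end [349.9 188.7] [66.5 93.5 27.4]
stuff diff [1, 1, 2, 7] 20.7833
```

View pics/end.png

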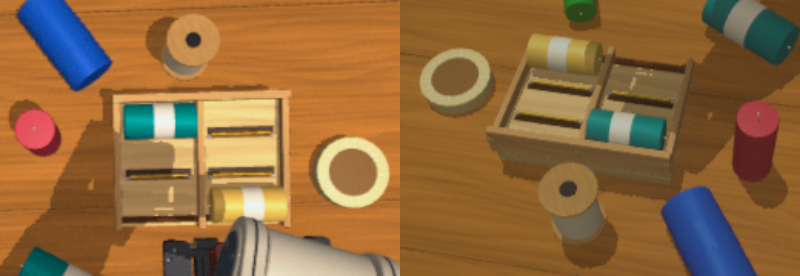

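The turquoise candle is in the last pocket at deck x ≈ 66 mm and square. Everything else is where it was, and the hand is clear.

```bash
python3 -c "
from station import workorder; print(workorder.sign_off())"
```

```text
the job is handed in; nothing more can be done
None
```

The turquoise candle is in the last pocket of the left lane, and I handed the job in at about 21 s of the 43 s allowed. I pushed it up the lane over both catches with the two fingertips held apart, tilted to touch below mid-height. I then withdrew the hand.

**Position:** the overhead picture after withdrawal puts the axis at deck x ≈ 66 mm (62 to 72 needed). It is square within about 0.01 rad, with the last catch up behind it. It stayed there after the fingers left.

**Force:** the wrist readings taken between moves stayed under 2 N. The force between fingers and candle was not measured directly. The last push stopped at its 6 N limit, presumably on meeting the back stop.

**Other things:** the red candle, tape and spool show no visible change from the first overhead picture. The cream candle's patch changed slightly, which I put down to shadow because it looks unmoved in the final picture.

**What failed:**
- The first tilt (22 degrees) could not reach the end of the lane, so I changed to 27 degrees part-way.
- One retreat line was refused by the arm, with no movement, so I backed out along the lane instead.

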